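# Creep the loaded weld sled home against its rail and bar it in

### The job

Walk the heavy blue sled forward, nudging its two yellow corner pads in turn so that it never slews more than about ten degrees from square to the steel rail, until its front is flush against both stop buttons of the rail and it stands centred on the rail. Push gently (28 newtons is too much), do not touch the white sensor box between the pads, and leave the core riding where it sits on the sled. Then swing the yellow keeper bar fully shut behind the sled, let go, and leave everything else on the bench alone.

Things in the scene. Friction and masses are not known exactly. Their poses are not given: they have to be found in the camera images.
- sled: heavy blue sled, 150 (x) x 280 (y) x 36 mm high, box at heights 6-36 mm, on four feet (x +-45, y +-90). Origin: under its centre, on the bench; +x its front, towards the rail. About 2 kg with its core: a corner push takes 4-10 N, more if quick, and turns it about the opposite feet, some 200 mm aside. Starts 55-80 mm short of the rail, up to 0.1 rad askew and 12 mm off centre. Keep it within 0.2 rad of square
- pad_l (a point): centre of the push face of the left (+y) yellow pad on the sled's rear, the side nearest the robot; the pad is 50 mm wide, 30 mm tall (heights 6 to 36 mm), 8 mm proud of the rear; its face looks along the sled's -x. Lies at (-83, 112, 21) mm in the sled's frame
- pad_r (a point): the same for the right (-y) yellow pad, at (-83, -112, 21) mm in the sled's frame
- front_l (a point): point on the sled's flat front face that meets the left stop button, at (75, 100, 21) mm in the sled's frame
- front_r (a point): point on the sled's flat front face that meets the right stop button, at (75, -100, 21) mm in the sled's frame
- sensor: white sensor box with a green window, fixed on the sled's rear midway between the pads: 110 mm wide, heights 9 to 33 mm, reaching 22 mm back from the sled's rear (14 mm farther than the pads). Never touch it. Its origin and axes are the sled's own
- core: brown laminated stator core standing loose on the sled: ring of 80 mm outside and 54 mm inside diameter, 38 mm high (top 74 mm above the bench), 0.7 kg. Origin: centre of its underside. It must ride along unmoved on the sled, within 8 mm
- seat (a point): point on the sled's deck where the core stands, 36 mm above the bench, at (12, 0, 36) mm in the sled's frame
- rail: fixed dark steel rail, 320 mm long (y), 36 mm high, yellow mark at its middle. Origin: on the bench, midway between its two stop buttons, in the plane of their faces; +x points through the rail, away from the sled, +y left. The rigid steel buttons (24 mm) have faces at x = 0, y = +-100, height 20 mm. The sled is home when its front points stand at x = 0 in this frame, with its middle at y = 0
- keeper_pivot (a point): upright pivot of the keeper bar, fixed to the bench to the right of the lane: at (-170, -215, 30) mm in the rail's frame, post 28 mm across, top 42 mm high
- keeper (a joint): angle of the yellow keeper bar: 0 parked, pointing back and outward; grows clockwise seen from above to its stop at 2.007 rad, where the bar points along the rail's +y, 6 mm behind the home sled's right pad. Bar 110 mm long, 12 mm square, heights 24 to 36 mm. Stiff pivot (about 1.2 N at the peg): it stays where left. Starts at 0 to 0.2
- keeper_peg (a point): top centre of the red upright peg near the bar's end, 105 mm from the pivot; 16 mm thick, heights 36 to 82 mm: the handle to push or pinch from above. At joint angle a it lies from the pivot in the direction turned 3.578 - a rad counterclockwise from the rail's +x
- core_b: bystander: larger brown stator core on the bench, 100 mm across, 50 mm high; origin under its centre
- core_c: bystander: brown stator core on the bench, 90 mm across, 45 mm high; origin under its centre
- spray: bystander: blue spray can with a pale top, 60 mm across, 150 mm high; origin under its centre
- pins: bystander: open steel cup, 70 mm across, 70 mm high; origin under its centre
Mind the look-alikes: they are no part of the job. What is shaped like the core but green or turquoise is not meant.

How it is judged:
On the way, in this order (a step that is already met when the one before it is completed fails the run):
1. the sled's front is flush against both stop buttons and centred on the rail (x of each of front_l, front_r in the frame of rail above -0.0025 m and y of sled in the frame of rail between -0.025 and 0.025 m), for 0.2 s.
2. the keeper bar is swung fully shut behind the sled (value of joint keeper above 1.9 rad), for 0.2 s.
At the end, for the whole second after the job is handed in: Both front points of the sled within 2.5 mm of the stop buttons' faces, the sled within 25 mm of the rail's middle, the keeper bar past 1.9 rad (shut at 2.007), the core within 8 mm of its seat on the sled, sled and core at rest (all of step 1 and value of joint keeper above 1.9 rad and distance between core and seat below 0.008 m and linear speed of each of sled, core below 0.01 m/s); the robot touches nothing.
It fails at once if the sled is pressed with more than 28 N (contact force between any of the arm, the fingers and sled above 28 N).
It fails at once if the sled slews more than 0.21 rad (12 degrees) from square to the rail (angle between the x axis of sled and the x axis of rail, either way round above 0.21 rad).
It fails at once if the white sensor box is touched (contact force between any of the arm, the fingers and sensor above 0.5 N).
It fails at once if the core shifts more than 8 mm on the sled, or tips (distance between core and seat above 0.008 m or angle between core's own z axis and vertical above 0.1 rad).
It fails at once if a bystander is moved more than 20 mm (distance of any of core_b, core_c, spray, pins from where it was at the start of the episode above 0.02 m).
It also fails if it takes over 72 s, if anything falls off the work surface, if the arm or the gripper's body presses on something with over 40 N, if the wrist force passes 120 N, or if a joint passes its speed limit or range.

### The arm

A 6-joint arm with a two-finger parallel gripper is mounted at the origin on the work surface. World frame = base frame: x ahead of the robot, y to its left, z up, the work surface at z = 0. Lengths are in m, angles in rad, forces in N, time in s.
With the tool pointing down it reaches from about 0.375 to 0.9 m from the base axis. Payload 3.1 kg.
Tool frame: the origin (TCP) lies midway between the tips of the shut fingers; the grasp point (between the pads) lies 19 mm behind it; z points along the fingers, y is the line along which they close (so a half turn about z gives the same grasp; the last joint's range is limited). The gripper opens to 87 mm and grips with 3 to 60 N. Pads are 19 mm wide; open, the fingers measure 117 mm over their backs; the gripper's body (75 mm by 190 mm) begins 51 mm behind the grasp point.
Start: joints at [-0.178, 0.527, 1.433, -0, 1.181, -0.178], TCP at [0.625, 0, 0.223] pointing down, gripper open.
Joint ranges: [-3.08, 3.08], [-0.75, 2.2], [0.22, 2.44], [-1.43, 4.57], [0, 2.65], [-2.85, 2.85]. Speed limits (rad/s): [2.79, 2.79, 3.14, 3.14, 3.14, 3.14].

### API

Orientations are given as a unit quaternion [x, y, z, w].
In Python, from rig import status, imaging, order gives the robot as it stands.
- The arm moves only by the tool arm_command, never from a script. Its argument "deltas" is one flat list of numbers, 5 for each row, row after row: the opening, from -1 (shut) to 1 (fully open), so that 0 is half open, then the shift along the tool's x, y, z in m, then the turn about the tool's z in rad. In form: [gripper, tx, ty, tz, roll, gripper, tx, ty, tz, roll, ...]. A call has 1 to 12 rows; each row shifts and turns the commanded pose from where the row before left it, along the tool's axes as they then stand; what a row does not reach is not made up. A row lasts 1/8 s, in which the tool goes at most 62.5 mm and 10.7 degrees, less where a joint would pass 70% of its speed; a pose out of reach is approached as far as the arm can. A call with a gripper value outside its range is refused whole. The fingers move at their own pace and stop on an object; "newtons" is the grip in N (left out, the last holds). Time passes only in rows, so rows that do not move let the fingers close. It gives the time, the measured TCP pose, the force, the opening and the grip force at its end, in the units of the state.
- status.get_obs(): the state, without advancing time (a new reading comes with each control period).
- imaging.camera(name): name is "scene" or "side" or "wrist"; returns (picture, depth): 420x560x3 uint8, red, green, blue; 420x560 float32, m along the optical axis (not along the pixel's ray), 0 where there is no reading.
- imaging.camera_params(name): a dict with "intrinsics" (3x3 intrinsics, pixels), "k1" (the pictures are not rectified: a ray, as slopes to the right and down, at radius r is drawn at 1 + k1 r^2 times it, then the intrinsics apply), "camera_from_world" (4x4, takes a point from world to camera coordinates). Camera axes: x right, y up, looking along -z (the intrinsics and any distortion apply to the point x, -y, -z); pixel columns grow to the right and rows downward; lengths in m; the calibration is good to about 2 mm. A picture is of the moment at which its call begins: read the wrist's pose just before it. camera_params takes no time and is no camera call; for the wrist camera it gives the pose at the moment of the call.
- order.hand_in(): hands the job in; it is judged then, once.
The state is a dict: "time": time; "q": joint angles; "joint_velocities": joint speeds; "joint_torque": joint torques, N m; "position": TCP position; "tool_rot": TCP orientation; "ft_force": force on the tool from outside, world axes, zero at the start; "moment": the same for the moment, N m; "grip_width": finger opening in m; "grip_force": force on a finger pad.
Only numpy, scipy, OpenCV 4.12 (cv2) and the standard library are available. Lean on these libraries where they do the work, as an engineer would, in place of code of your own. Each camera call takes 0.05 s, during which the arm holds its last target. There are 200 camera calls.

## Working session

There is one attempt and no reset: what is moved stays moved. The work goes in short steps, Python scripts to look and compute and a tool call to move; the robot and the scene stay as the last step left them, time stands still between calls to the robot, and variables do not carry over. Pictures are saved under pics/ and viewed, at most 10 in all, crops included, and the job is handed in when it is done.

Besides the shell and the picture viewer there is one more tool, called by a JSON object that holds its "api" and its "payload", one argument or row to a line. arm_command: Moves the arm, as the interface text tells. Its arguments: {"type":"object","properties":{"deltas":{"type":"array"},"newtons":{"type":"number"}},"required":["deltas"]}

```bash
ls; mkdir -p pics; python3 - <<'E'
from rig import status, imaging
import cv2, numpy as np
o=status.get_obs(); print(o['time'],o['position'],o['tool_rot'],o['ft_force'],o['grip_width'])
for n in ['scene','side']:
    p,d=imaging.camera(n); cv2.imwrite(f'pics/{n}0.png',p[:,:,::-1]); np.savez(f'{n}0.npz',p=p,d=d)
    c=imaging.camera_params(n); print(n,c)
E
```

```text
pics
0.0 [6.24279800e-01 1.51512107e-04 2.21574740e-01] [ 7.07104573e-01  7.07108189e-01 -6.05761307e-04 -8.74642546e-04] [0.55961978 0.42305819 0.20725549] 0.08720458602710676
scene {'intrinsics': array([[392.13607151,   0.        , 277.60879386],
       [  0.        , 392.13607151, 209.4617119 ],
       [  0.        ,   0.        ,   1.        ]]), 'k1': -0.041758827839811885, 'camera_from_world': array([[ 0.87352139,  0.48657417, -0.0143516 , -0.52094387],
       [-0.27727236,  0.52157227,  0.80689677,  0.10477362],
       [ 0.40010052, -0.70086229,  0.5905181 , -1.60142876],
       [ 0.        ,  0.        ,  0.        ,  1.        ]])}
side {'intrinsics': array([[407.78450088,   0.        , 279.37161601],
       [  0.        , 407.78450088, 213.69634249],
       [  0.        ,   0.        ,   1.        ]]), 'k1': 0.025309568341110124, 'camera_from_world': array([[-0.99896774, -0.04310577, -0.01432959,  0.63063935],
       [ 0.02099242, -0.71783217,  0.69589963, -0.07818514],
       [-0.04028353,  0.69488047,  0.71799608, -1.3415377 ],
       [ 0.        ,  0.        ,  0.        ,  1.        ]])}
```

View pics/scene0.png

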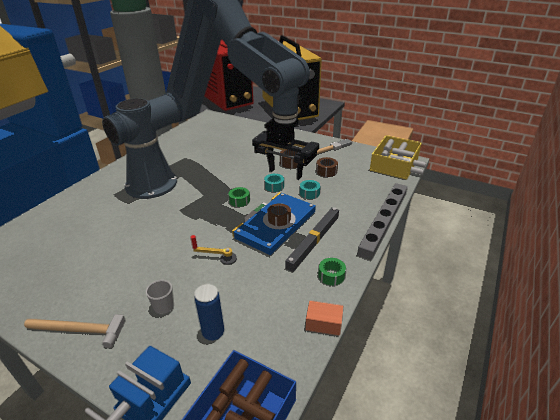

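View pics/side0.png

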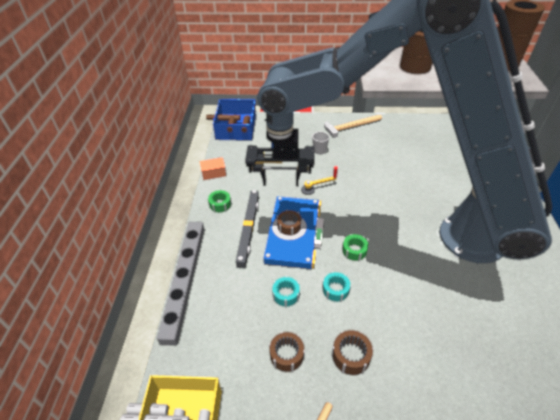

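```bash
cat > h.py <<'E'
import numpy as np, cv2
from rig import status, imaging
def unproj(c,uv,z=None,d=None):
    """pixels -> world points, by plane height z or by depth d"""
    uv=np.atleast_2d(np.array(uv,float)); K=c['intrinsics']; k1=c['k1']
    s=(uv-[K[0,2],K[1,2]])/[K[0,0],K[1,1]]; r=s.copy()
    for _ in range(20): r=s/(1+k1*(r**2).sum(1,keepdims=True))
    ray=np.c_[r[:,0],-r[:,1],-np.ones(len(r))]
    T=np.linalg.inv(c['camera_from_world']); R=ray@T[:3,:3].T; o=T[:3,3]
    t=np.atleast_1d(d)[:,None] if d is not None else ((z-o[2])/R[:,2])[:,None]
    return o+t*R
def snap(n,f):
    c=imaging.camera_params(n); p,d=imaging.camera(n)
    cv2.imwrite(f'pics/{f}.png',p[:,:,::-1]); np.savez(f+'.npz',p=p,d=d,**{k:v for k,v in c.items()})
    return c,p,d
E
python3 - <<'E'
from h import *
c,p,d=snap('wrist','w0'); print(c)
E
```

```text
{'intrinsics': array([[344.00811853,   0.        , 279.63150923],
       [  0.        , 344.00811853, 213.33556465],
       [  0.        ,   0.        ,   1.        ]]), 'k1': 0.0032368375004910963, 'camera_from_world': array([[ 9.99997664e-01,  1.24415768e-04, -2.15801665e-03,
        -6.22952930e-01],
       [-7.49268625e-04,  9.56398937e-01, -2.92062514e-01,
         3.50169934e-02],
       [ 2.02758765e-03,  2.92063448e-01,  9.56396796e-01,
        -3.92295139e-01],
       [ 0.00000000e+00,  0.00000000e+00,  0.00000000e+00,
         1.00000000e+00]])}
```

View pics/w0.png

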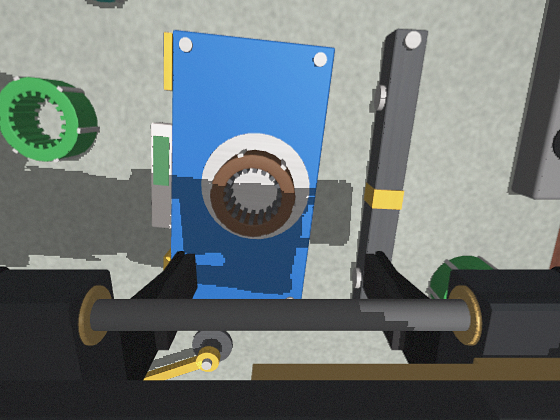

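{"api": "arm_command", "payload": {
  "deltas": [1, -0.036, 0, -0.03, 0, 1, -0.036, 0, -0.03, 0, 1, -0.036, 0, -0.03, 0, 1, -0.036, 0, -0.03, 0, 1, -0.036, 0, -0.03, 0, 1, -0.036, 0, -0.03, 0, 1, 0, 0, 0, 0, 1, 0, 0, 0, 0]
}}

```text
time: 1.15
position: [0.6244, -0.2152, 0.4013]
tool_rot: [0.707, 0.707, -0.0, -0.001]
ft_force: [-0.4, -0.1, 0.3]
grip_width: 0.087
grip_force: 0.0
```

```bash
python3 - <<'E'
from h import *
o=status.get_obs(); print(o['time'],o['position'],o['joint_velocities'])
c,p,d=snap('wrist','w1')
E
```

```text
1.15 [ 0.62441922 -0.21520581  0.40131993] [ 0.02010204  0.00572139  0.02253637 -0.00179233  0.00080947 -0.00045425]
```

View pics/w1.png

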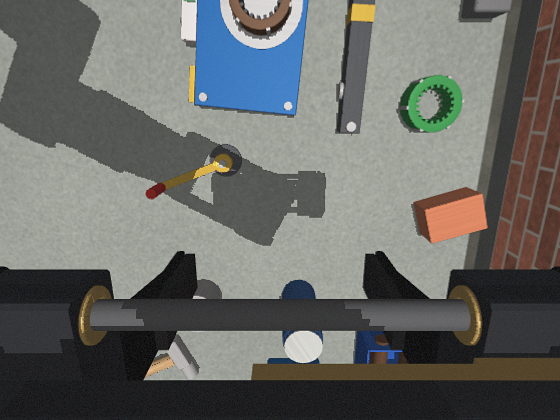

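```bash
cat >> h.py <<'E'
def cloud(f):
    a=np.load(f+'.npz'); p,d=a['p'],a['d']; v,u=np.nonzero(d>0)
    m=v<262; u,v=u[m],v[m]
    return unproj(a,np.c_[u,v],d=d[v,u]), p[v,u].astype(int), np.c_[u,v]
E
python3 - <<'E'
from h import *
S=[];R=[];B=[]
for f in ['w0','w1']:
    P,C,U=cloud(f)
    r,g,b=C.T
    blue=(b>r+50)&(b>g+25)&(abs(P[:,2]-.036)<.01)&(P[:,1]>-.25)
    print(f,'deck z',np.median(P[blue,2]),blue.sum()); S.append(P[blue])
    rl=(abs(P[:,2]-.036)<.006)&(P[:,0]>.69)&(P[:,0]<.82)&(P[:,1]>-.2)&(b<=r+25)&(P[:,1]<.2)&(g<r+30)
    print('rail z',np.median(P[rl,2]),rl.sum()); R.append(P[rl])
    if f=='w1':
        red=(r>90)&(g<50)&(b<50)&(P[:,1]<0)&(P[:,2]>.03)&(P[:,0]<.6)
        print('red',P[red].mean(0),P[red,2].max(),U[red].mean(0),red.sum())
        top=red&(P[:,2]>.077); print('red top',P[top].mean(0),top.sum())
        pv=(P[:,2]>.038)&(P[:,2]<.05)&(abs(U[:,0]-224)<25)&(abs(U[:,1]-163)<25); print('pivot top',P[pv].mean(0),P[pv].min(0),P[pv].max(0),pv.sum())
for n,L in (('sled',S),('rail',R)):
    for Q in L+[np.vstack(L)]:
        (x,y),(w,h),a=cv2.minAreaRect((Q[:,:2]*1000).astype(np.float32)); print(n,np.round([x,y,w,h,a],2))
np.savez('sr.npz',S=np.vstack(S),R=np.vstack(R))
E
```

```text
w0 deck z 0.035909678053720695 23643
rail z 0.03622740271162578 7077
w1 deck z 0.03600558700034445 8342
rail z 0.03642623877231277 2957
red [ 0.43815932 -0.24870993  0.0734934 ] 0.0846772920867141 [153.17647059 190.61344538] 119
red top [ 0.43724632 -0.25053209  0.08204606] 77
pivot top [ 0.53359293 -0.2146043   0.0417237 ] [ 0.50444107 -0.22920174  0.03802075] [ 0.54681517 -0.20156105  0.04454118] 63
sled [588.16  28.88 228.97 149.8   84.27]
sled [579.04 -61.13 149.61 149.43  84.28]
sled [585.63   3.62 279.75 149.8   84.27]
rail [735.24  33.62 233.75  35.45  87.49]
rail [761.97 -79.88 107.62 176.23   2.45]
rail [741.85  -8.2  107.75 317.14   8.8 ]
```

```bash
python3 - <<'E'
from h import *
a0=np.load('w0.npz');a1=np.load('w1.npz')
A=unproj(a0,[(398,29),(427,31)],z=.036);Bq=unproj(a1,[(337,132.5),(360,133.5)],z=.036)
print(A,Bq); m=(A[0]+Bq[0])[:2]/2; print('near edge mid',m,np.linalg.norm(A[0]-Bq[0]),np.linalg.norm(A[1]-Bq[1]), np.linalg.norm(A[0]-A[1]))
for i in range(2):
  v=(A[i]-Bq[i])[:2]; print('rail y dir',np.degrees(np.arctan2(v[1],v[0])))
v=(A[0]-Bq[0])[:2]+(A[1]-Bq[1])[:2]; v/=np.linalg.norm(v); n=np.array([v[1],-v[0]])
# in rail frame rough
pts=[]
for f in ['w0','w1']:
    P,C,U=cloud(f); Q=P[:,:2]-m; X=Q@n;Y=Q@v
    k=(abs(X)<.06)&(abs(Y)<.2)&(P[:,2]>.012)&(P[:,2]<.045)
    pts.append(np.c_[X,Y,P[:,2]][k])
    t=k&(abs(P[:,2]-.036)<.004)&(X<.04)&(X>-.008)
    rr=cv2.minAreaRect(np.c_[X,Y][t].astype(np.float32)*1000); print(f,'top',rr, np.percentile(X[t],[1,99]))
    ye=(C[:,0]>150)&(C[:,1]>120)&(C[:,2]<110)&t; print('yellow',np.c_[X,Y][ye].mean(0),ye.sum())
    for s in (1,-1):
        b=k&(abs(Y-s*.1)<.02)&(X<-.002)&(X>-.03)&(P[:,2]<.034)
        if b.sum()>3: print('button',s,b.sum(),np.percentile(X[b],[0,2,10,50]),Y[b].min(),Y[b].max())
print('n',n,'v',v)
E
python3 - <<'E'
import cv2
a=cv2.imread('pics/w0.png')[10:300,330:450]; b=cv2.imread('pics/w1.png')[60:210,130:370]
a=cv2.resize(a,None,fx=2,fy=2,interpolation=2); b=cv2.resize(b,None,fx=2.3,fy=2.3,interpolation=2)
import numpy as np
o=np.zeros((580,800,3),np.uint8); o[:a.shape[0],:a.shape[1]]=a; o[:b.shape[0],245:245+b.shape[1]]=b
cv2.imwrite('pics/c1.png',o)
E
```

```text
[[0.73043845 0.14987201 0.036     ]
 [0.75691783 0.1482023  0.036     ]] [[ 0.70849022 -0.16833635  0.036     ]
 [ 0.74296744 -0.16979897  0.036     ]]
near edge mid [ 0.71946433 -0.00923217] 0.3189643904808703 0.31830710854699784 0.026531977630589974
rail y dir 86.05430799621426
rail y dir 87.48810328254933
w0 top ((13.384875297546387, 44.976600646972656), (35.31613540649414, 231.14303588867188), 0.7187464237213135) [3.09561629e-05 2.97698042e-02]
yellow [0.01541452 0.00081093] 562
button 1 186 [-0.00528234 -0.0051242  -0.00504017 -0.00464663] 0.08858497096672516 0.11228871484560282
w1 top ((13.711647987365723, -71.38663482666016), (35.0045166015625, 175.88954162597656), 0.05183196812868118) [0.0002864  0.03046497]
yellow [0.0155137  0.00086399] 390
button -1 54 [-0.00428395 -0.0042393  -0.00417244 -0.00379712] -0.11155935564365421 -0.08785264830041288
n [ 0.99841186 -0.05633616] v [0.05633616 0.99841186]
```

View pics/c1.png

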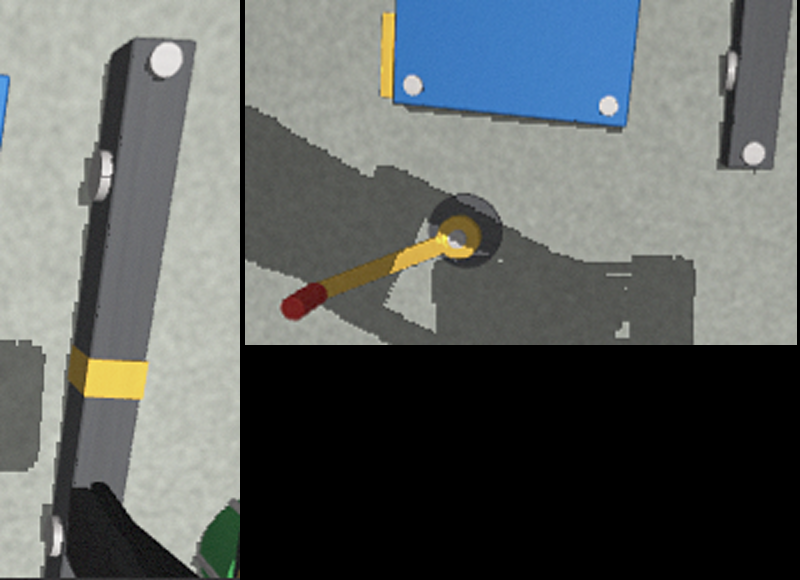

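{"api": "arm_command", "payload": {
  "deltas": [-1, 0, 0, 0, 0.052, -1, 0.013, -0.022, 0.035, 0, -1, 0.013, -0.022, 0.035, 0, -1, 0.013, -0.022, 0.035, 0, -1, 0.013, -0.022, 0.035, 0, -1, 0.013, -0.022, 0.035, 0, -1, 0.013, -0.022, 0.035, 0, -1, 0.013, -0.022, 0.035, 0, -1, 0.013, -0.022, 0.035, 0, -1, 0, 0, 0, 0, -1, 0, 0, 0, 0],
  "newtons": 20
}}

```text
time: 2.58
position: [0.4564, -0.1033, 0.1233]
tool_rot: [0.725, 0.689, 0.0, 0.001]
ft_force: [0.3, -0.6, 0.7]
grip_width: 0.0006
grip_force: 0.0
```

```bash
cat >> h.py <<'E'
RO=np.array([.7148,-.0082]); RY=-.052
rx=np.array([np.cos(RY),np.sin(RY)]); ry=np.array([-rx[1],rx[0]])
def torail(p): q=np.asarray(p)[...,:2]-RO; return np.stack([q@rx,q@ry],-1)*1000
def st():
    o=status.get_obs(); print('t',round(o['time'],2),'tcp rail mm',np.round(torail(o['position']),1),'z',round(o['position'][2],4),'F',np.round(o['ft_force'],1),'gw',round(o['grip_width'],4))
    return o
def rails(x,y): return RO+rx*x/1000+ry*y/1000
E
python3 - <<'E'
from h import *
st(); print('sled',torail([.5856,.0036]),'padr',torail([.4918,-.0995]),'padl',torail([.5142,.1233]))
E
```

```text
t 2.58 tcp rail mm [-253.1 -108.4] z 0.1233 F [ 0.3 -0.6  0.7] gw 0.0006
sled [-129.63868447    5.06867734] padr [-217.95311123 -102.76736499] padl [-207.16376867  120.89575242]
```

{"api": "arm_command", "payload": {
  "deltas": [-1, 0, 0, 0.035, 0, -1, 0, 0, 0.035, 0, -1, 0, 0, 0.035, 0, -1, 0, 0.006, 0, 0, -1, 0, 0.006, 0, 0, -1, 0, 0.003, 0, 0, -1, 0, 0.003, 0, 0, -1, 0, 0.003, 0, 0, -1, 0, 0.003, 0, 0]
}}

```text
time: 3.7
position: [0.4788, -0.1042, 0.0178]
tool_rot: [0.725, 0.688, 0.0, 0.0]
ft_force: [-0.5, 0.6, 0.5]
grip_width: 0.0004
grip_force: 0.0
```

```bash
cat >> h.py <<'E'
def sled(f):
    """sled pose in rail frame (mm, rad) from the blue deck seen by scene and side"""
    Q=[]
    for n in ('scene','side'):
        c=imaging.camera_params(n); p,d=imaging.camera(n); v,u=np.nonzero(d>0)
        P=unproj(c,np.c_[u,v],d=d[v,u]); r,g,b=p[v,u].astype(int).T
        R=torail(P); k=(b>r+30)&(b>g+15)&(abs(P[:,2]-.036)<.008)&(abs(R[:,0]+100)<130)&(abs(R[:,1])<170)
        q=R[k]; rr=cv2.minAreaRect(q.astype(np.float32)); (x,y),(w,h),a=rr
        if w>h: a-=90
        a=(a+45)%90-45
        x,y=np.array([x,y]); 
        print(n,'sled rail',np.round([x,y],1),'size',np.round([w,h],1),'yaw',round(np.radians(a),4))
E
python3 - <<'E'
from h import *
st(); sled('a')
E
```

```text
t 3.7 tcp rail mm [-230.7 -108.2] z 0.0178 F [-0.5  0.6  0.5] gw 0.0004
scene sled rail [-126.7    3.9] size [284.5 154.3] yaw -0.048
side sled rail [-128.3    4.3] size [284.2 150.7] yaw -0.0518
```

{"api": "arm_command", "payload": {
  "deltas": [-1, 0, 0.003, 0, 0, -1, 0, 0.003, 0, 0, -1, 0, 0.003, 0, 0, -1, 0, 0.003, 0, 0, -1, 0, 0.003, 0, 0, -1, 0, 0.003, 0, 0]
}}

```text
time: 4.55
position: [0.4908, -0.1047, 0.017]
tool_rot: [0.725, 0.689, -0.004, -0.005]
ft_force: [-11.0, -7.3, 4.4]
grip_width: 0.0007
grip_force: 5.2
```

```bash
python3 - <<'E'
from h import *
st(); sled('a')
E
```

```text
t 4.55 tcp rail mm [-218.7 -108. ] z 0.017 F [-11.   -7.3   4.4] gw 0.0007
scene sled rail [-123.7    7. ] size [156.6 285.7] yaw 0.0018
side sled rail [-124.4    8. ] size [284.9 150.8] yaw -0.0105
```

{"api": "arm_command", "payload": {
  "deltas": [-1, -0.001, 0.003, 0, 0, -1, -0.001, 0.003, 0, 0, -1, -0.001, 0.003, 0, 0, -1, -0.001, 0.003, 0, 0, -1, -0.001, 0.003, 0, 0]
}}

```text
time: 5.28
position: [0.5024, -0.1078, 0.0168]
tool_rot: [0.725, 0.689, -0.004, -0.009]
ft_force: [-12.6, 0.9, 8.5]
grip_width: 0.0002
grip_force: 6.6
```

```bash
python3 - <<'E'
from h import *
st(); sled('a')
E
```

```text
t 5.28 tcp rail mm [-206.9 -110.5] z 0.0168 F [-12.6   0.9   8.5] gw 0.0002
scene sled rail [-117.4    8.6] size [152.1 286.2] yaw 0.0458
side sled rail [-119.4   10.1] size [151.  284.4] yaw 0.0491
```

{"api": "arm_command", "payload": {
  "deltas": [-1, -0.0015, 0.003, 0, 0, -1, -0.0015, 0.003, 0, 0, -1, -0.0015, 0.003, 0, 0, -1, 0, 0, 0, 0, -1, 0, -0.015, 0, 0, -1, 0, -0.025, 0, 0, -1, 0, -0.005, 0, 0, -1, 0, 0, 0, 0]
}}

```text
time: 6.38
position: [0.4758, -0.1139, 0.0176]
tool_rot: [0.725, 0.688, 0.0, 0.001]
ft_force: [0.0, 0.2, 0.5]
grip_width: 0.0005
grip_force: 0.0
```

```bash
python3 - <<'E'
from h import *
st(); sled('a')
E
```

```text
t 6.38 tcp rail mm [-233.1 -118. ] z 0.0176 F [0.  0.2 0.5] gw 0.0005
scene sled rail [-113.6    8.3] size [154.6 284.3] yaw 0.0978
side sled rail [-115.1    8.9] size [150.8 287.6] yaw 0.0985
```

{"api": "arm_command", "payload": {
  "deltas": [-1, 0, -0.008, -0.052, 0, -1, 0.046, 0, -0.008, 0, -1, 0.046, 0, 0, 0, -1, 0.046, 0, 0, 0, -1, 0.046, 0, 0, 0, -1, 0.046, 0, 0, 0, -1, 0, 0, 0.03, 0, -1, 0, 0, 0.03, 0, -1, 0, 0.008, 0, 0, -1, 0, 0.006, 0, 0, -1, 0, 0.003, 0, 0]
}}

```text
time: 7.85
position: [0.4981, 0.1155, 0.0187]
tool_rot: [0.725, 0.688, 0.001, 0.001]
ft_force: [0.4, 0.4, -0.5]
grip_width: 0.0008
grip_force: 0.0
```

```bash
python3 - <<'E'
from h import *
st()
E
```

```text
t 7.85 tcp rail mm [-222.8  112.3] z 0.0187 F [ 0.4  0.4 -0.5] gw 0.0008
```

{"api": "arm_command", "payload": {
  "deltas": [-1, 0.0005, 0.003, 0, 0, -1, 0.0005, 0.003, 0, 0, -1, 0.0005, 0.003, 0, 0, -1, 0.0005, 0.003, 0, 0, -1, 0.0005, 0.003, 0, 0, -1, 0.0005, 0.003, 0, 0, -1, 0.0005, 0.003, 0, 0, -1, 0.0005, 0.003, 0, 0, -1, 0.0005, 0.003, 0, 0, -1, 0.0005, 0.003, 0, 0]
}}

```text
time: 9.1
position: [0.5139, 0.1197, 0.0171]
tool_rot: [0.725, 0.689, -0.009, -0.009]
ft_force: [-17.7, 1.6, 14.8]
grip_width: 0.0004
grip_force: 8.6
```

```bash
python3 - <<'E'
from h import *
st(); sled('a')
E
```

```text
t 9.1 tcp rail mm [-207.3  117.3] z 0.0171 F [-17.7   1.6  14.8] gw 0.0004
scene sled rail [-108.8    6.8] size [154.1 283.8] yaw 0.0414
side sled rail [-106.7    7.8] size [145.5 286.1] yaw 0.041
```

{"api": "arm_command", "payload": {
  "deltas": [-1, 0, -0.01, 0, 0, -1, 0, -0.014, -0.005, 0, -1, 0, 0, 0, 0, -1, 0, 0.004, 0, 0, -1, 0, 0.003, 0, 0, -1, 0, 0.002, 0, 0, -1, 0, 0.002, -0.0004, 0, -1, 0, 0.002, -0.0004, 0, -1, 0, 0.002, -0.0004, 0, -1, 0, 0.002, -0.0004, 0]
}}

```text
time: 10.45
position: [0.5165, 0.1197, 0.0236]
tool_rot: [0.725, 0.689, -0.002, -0.002]
ft_force: [-5.3, 1.0, -0.1]
grip_width: 0.0004
grip_force: 2.6
```

```bash
python3 - <<'E'
from h import *
st()
E
```

```text
t 10.45 tcp rail mm [-204.7  117.4] z 0.0236 F [-5.3  1.  -0.1] gw 0.0004
```

{"api": "arm_command", "payload": {
  "deltas": [-1, 0.0004, 0.002, -0.0003, 0, -1, 0.0004, 0.002, -0.0003, 0, -1, 0.0004, 0.002, -0.0003, 0, -1, 0.0004, 0.002, -0.0003, 0, -1, 0.0004, 0.002, -0.0003, 0, -1, 0.0004, 0.002, -0.0003, 0]
}}

```text
time: 11.2
position: [0.5267, 0.1223, 0.0247]
tool_rot: [0.725, 0.688, -0.003, -0.004]
ft_force: [-5.3, 4.1, -2.6]
grip_width: 0.0005
grip_force: 3.0
```

```bash
python3 - <<'E'
from h import *
st(); sled('a')
E
```

```text
t 11.2 tcp rail mm [-194.6  120.6] z 0.0247 F [-5.3  4.1 -2.6] gw 0.0005
scene sled rail [-102.8    6.1] size [284.2 154.1] yaw -0.026
side sled rail [-100.7    7.8] size [287.1 146.5] yaw -0.0074
```

{"api": "arm_command", "payload": {
  "deltas": [-1, 0.0006, 0.002, -0.0002, 0, -1, 0.0006, 0.002, -0.0002, 0, -1, 0.0006, 0.002, -0.0002, 0, -1, 0.0006, 0.002, -0.0002, 0, -1, 0.0006, 0.002, -0.0002, 0, -1, 0.0006, 0.002, -0.0002, 0, -1, 0.0006, 0.002, -0.0002, 0]
}}

```text
time: 12.18
position: [0.5411, 0.126, 0.026]
tool_rot: [0.726, 0.688, -0.003, -0.004]
ft_force: [-5.7, 4.1, -3.1]
grip_width: 0.0006
grip_force: 2.9
```

```bash
python3 - <<'E'
from h import *
st(); sled('a')
E
```

```text
t 12.18 tcp rail mm [-180.4  125. ] z 0.026 F [-5.7  4.1 -3.1] gw 0.0006
scene sled rail [-95.8   9.6] size [284.7 154.6] yaw -0.0828
side sled rail [-94.1  10.3] size [284.7 147.5] yaw -0.0799
```

{"api": "arm_command", "payload": {
  "deltas": [-1, 0, -0.038, 0, 0, -1, 0, 0, -0.055, 0, -1, -0.0455, 0, 0, 0, -1, -0.0455, 0, 0, 0, -1, -0.0455, 0, 0, 0, -1, -0.0455, 0, 0, 0, -1, -0.0455, 0, 0, 0, -1, 0, 0, 0.03, 0, -1, 0, 0, 0.028, 0, -1, 0, 0, 0, 0]
}}

```text
time: 13.52
position: [0.4953, -0.1006, 0.0231]
tool_rot: [0.725, 0.688, -0.0, -0.001]
ft_force: [-0.9, -0.3, 0.1]
grip_width: 0.0004
grip_force: 0.0
```

```bash
python3 - <<'E'
from h import *
st(); sled('a')
E
```

```text
t 13.53 tcp rail mm [-214.4 -103.7] z 0.0231 F [-0.9 -0.3  0.1] gw 0.0004
scene sled rail [-94.9   7.5] size [283.4 153.9] yaw -0.0964
side sled rail [-96.2  10. ] size [284.5 151.1] yaw -0.0911
```

{"api": "arm_command", "payload": {
  "deltas": [-1, 0, 0.004, 0, 0, -1, 0, 0.004, 0, 0, -1, 0, 0.003, 0, 0, -1, 0, 0.002, -0.0003, 0, -1, -0.0004, 0.002, -0.0003, 0, -1, -0.0004, 0.002, -0.0003, 0, -1, -0.0004, 0.002, -0.0003, 0, -1, -0.0006, 0.002, -0.0003, 0, -1, -0.0006, 0.002, -0.0003, 0, -1, -0.0006, 0.002, -0.0003, 0]
}}

```text
time: 14.88
position: [0.5166, -0.104, 0.0254]
tool_rot: [0.725, 0.689, -0.002, -0.004]
ft_force: [-7.1, -4.1, -2.2]
grip_width: 0.0007
grip_force: 2.8
```

```bash
python3 - <<'E'
from h import *
st(); sled('a')
E
```

```text
t 14.88 tcp rail mm [-193. -106.] z 0.0254 F [-7.1 -4.1 -2.2] gw 0.0007
scene sled rail [-93.    8.6] size [287.2 156.1] yaw -0.0591
side sled rail [-92.6   9.8] size [284.4 151.1] yaw -0.0545
```

{"api": "arm_command", "payload": {
  "deltas": [-1, -0.0006, 0.002, -0.0001, 0, -1, -0.0006, 0.002, -0.0001, 0, -1, -0.0006, 0.002, -0.0001, 0, -1, -0.0006, 0.002, 0, 0, -1, -0.0006, 0.002, 0, 0, -1, -0.0006, 0.002, 0, 0, -1, -0.0006, 0.002, 0, 0]
}}

```text
time: 15.85
position: [0.5309, -0.1096, 0.0256]
tool_rot: [0.725, 0.689, -0.002, -0.003]
ft_force: [-5.7, -4.3, -2.7]
grip_width: 0.0001
grip_force: 3.0
```

```bash
python3 - <<'E'
from h import *
st(); sled('a')
E
```

```text
t 15.85 tcp rail mm [-178.4 -110.9] z 0.0256 F [-5.7 -4.3 -2.7] gw 0.0001
scene sled rail [-83.1  10.7] size [151.3 289.1] yaw 0.0062
side sled rail [-85.7  10.5] size [150.6 286.9] yaw 0.0092
```

{"api": "arm_command", "payload": {
  "deltas": [-1, -0.0006, 0.002, 0, 0, -1, -0.0006, 0.002, 0, 0, -1, -0.0006, 0.002, 0, 0, -1, 0, 0, 0, 0, -1, 0, -0.035, 0, 0, -1, 0, 0, -0.055, 0, -1, 0.0465, 0, 0, 0, -1, 0.0465, 0, 0, 0, -1, 0.0465, 0, 0, 0, -1, 0.0465, 0, 0, 0, -1, 0.0465, 0, 0, 0]
}}

```text
time: 17.32
position: [0.5183, 0.1238, 0.0819]
tool_rot: [0.725, 0.688, 0.001, 0.001]
ft_force: [1.0, 0.5, -0.5]
grip_width: 0.0003
grip_force: 0.0
```

```bash
python3 - <<'E'
from h import *
st(); sled('a')
E
```

```text
t 17.32 tcp rail mm [-203.1  121.6] z 0.0819 F [ 1.   0.5 -0.5] gw 0.0003
scene sled rail [-80.8   9.2] size [151.6 285.3] yaw 0.0335
side sled rail [-82.8  10.1] size [149.8 286.7] yaw 0.033
```

{"api": "arm_command", "payload": {
  "deltas": [-1, 0, 0, 0.03, 0, -1, 0, 0.006, 0.029, 0, -1, 0, 0.006, 0, 0, -1, 0, 0.004, 0, 0, -1, 0, 0.002, 0, 0, -1, 0, 0.002, -0.0003, 0, -1, 0, 0.002, -0.0003, 0, -1, 0.0003, 0.002, -0.0003, 0, -1, 0.0003, 0.002, -0.0003, 0, -1, 0.0003, 0.002, -0.0003, 0, -1, 0.0003, 0.002, -0.0003, 0]
}}

```text
time: 18.8
position: [0.5424, 0.1216, 0.0238]
tool_rot: [0.725, 0.689, -0.004, -0.004]
ft_force: [-7.6, -1.6, 4.1]
grip_width: 0.0007
grip_force: 4.1
```

```bash
python3 - <<'E'
from h import *
st(); sled('a')
E
```

```text
t 18.8 tcp rail mm [-178.9  120.6] z 0.0238 F [-7.6 -1.6  4.1] gw 0.0007
scene sled rail [-81.6  10.6] size [154.8 287.4] yaw 0.0198
side sled rail [-79.7  10.8] size [146.2 285.7] yaw 0.0367
```

{"api": "arm_command", "payload": {
  "deltas": [-1, 0.0003, 0.002, -0.0005, 0, -1, 0.0003, 0.002, -0.0004, 0, -1, 0.0003, 0.002, -0.0003, 0, -1, 0.0003, 0.0015, -0.0002, 0, -1, 0.0003, 0.001, -0.0002, 0]
}}

```text
time: 19.52
position: [0.5511, 0.1242, 0.0245]
tool_rot: [0.725, 0.688, -0.003, -0.004]
ft_force: [-6.0, 3.3, -3.2]
grip_width: 0.0007
grip_force: 2.9
```

```bash
python3 - <<'E'
from h import *
st(); sled('a')
E
```

```text
t 19.52 tcp rail mm [-170.4  123.7] z 0.0245 F [-6.   3.3 -3.2] gw 0.0007
scene sled rail [-78.3   9.9] size [287.3 155.4] yaw -0.0063
side sled rail [-77.   10.5] size [286.  147.7] yaw -0.0079
```

{"api": "arm_command", "payload": {
  "deltas": [-1, 0.0003, 0.001, 0, 0, -1, 0.0003, 0.001, 0, 0, -1, 0.0003, 0.001, 0, 0]
}}

```text
time: 20.0
position: [0.5534, 0.1249, 0.0245]
tool_rot: [0.725, 0.688, -0.004, -0.005]
ft_force: [-6.5, 4.0, -1.5]
grip_width: 0.0005
grip_force: 3.4
```

{"api": "arm_command", "payload": {
  "deltas": [-1, 0, 0.001, 0, 0]
}}

```text
time: 20.12
position: [0.5543, 0.125, 0.0245]
tool_rot: [0.726, 0.688, -0.004, -0.005]
ft_force: [-7.3, 4.8, -0.9]
grip_width: 0.0006
grip_force: 3.6
```

{"api": "arm_command", "payload": {
  "deltas": [-1, 0, 0.001, 0, 0]
}}

```text
time: 20.25
position: [0.5551, 0.1252, 0.0245]
tool_rot: [0.726, 0.688, -0.004, -0.005]
ft_force: [-7.4, 5.5, -1.0]
grip_width: 0.0005
grip_force: 3.7
```

{"api": "arm_command", "payload": {
  "deltas": [-1, 0.0003, 0.001, 0, 0, -1, 0.0003, 0.001, 0, 0]
}}

```text
time: 20.5
position: [0.5563, 0.1254, 0.0244]
tool_rot: [0.725, 0.688, -0.005, -0.005]
ft_force: [-8.9, 2.9, -0.4]
grip_width: 0.0006
grip_force: 4.5
```

{"api": "arm_command", "payload": {
  "deltas": [-1, 0.0003, 0.001, 0, 0]
}}

```text
time: 20.62
position: [0.5563, 0.1255, 0.0243]
tool_rot: [0.725, 0.688, -0.006, -0.006]
ft_force: [-10.5, 2.5, 1.6]
grip_width: 0.0003
grip_force: 5.2
```

```bash
python3 - <<'E'
from h import *
st(); sled('a')
E
```

```text
t 20.62 tcp rail mm [-165.2  125.3] z 0.0243 F [-10.5   2.5   1.6] gw 0.0003
scene sled rail [-75.7   8.6] size [282.5 156.1] yaw -0.0306
side sled rail [-70.5  11. ] size [285.2 152. ] yaw -0.0174
```

{"api": "arm_command", "payload": {
  "deltas": [-1, 0, -0.038, 0, 0, -1, 0, 0, -0.055, 0, -1, -0.047, 0, 0, 0, -1, -0.047, 0, 0, 0, -1, -0.047, 0, 0, 0, -1, -0.047, 0, 0, 0, -1, -0.047, 0, 0, 0, -1, 0, 0, 0.03, 0, -1, 0, 0, 0.026, 0, -1, 0, 0.006, 0, 0, -1, 0, 0.003, 0, 0]
}}

```text
time: 22.1
position: [0.5245, -0.1093, 0.0258]
tool_rot: [0.725, 0.689, 0.001, 0.001]
ft_force: [-0.2, 0.2, -0.9]
grip_width: 0.0005
grip_force: 0.0
```

```bash
python3 - <<'E'
from h import *
st(); sled('a'); snap('wrist','w2')
E
```

```text
t 22.1 tcp rail mm [-184.8 -110.8] z 0.0258 F [-0.2  0.2 -0.9] gw 0.0005
scene sled rail [-72.4   8.3] size [162.5 287.3] yaw 0.0061
side sled rail [-75.6  10.1] size [287.1 153.4] yaw -0.0523
```

{"api": "arm_command", "payload": {
  "deltas": [-1, 0, 0.003, 0, 0, -1, 0, 0.003, 0, 0, -1, 0, 0.002, 0, 0, -1, 0, 0.002, 0, 0, -1, 0, 0.002, -0.0003, 0, -1, 0, 0.001, -0.0003, 0]
}}

```text
time: 23.0
position: [0.5361, -0.1097, 0.0257]
tool_rot: [0.725, 0.688, 0.0, 0.0]
ft_force: [-0.0, -0.4, 0.8]
grip_width: 0.0001
grip_force: 0.0
```

{"api": "arm_command", "payload": {
  "deltas": [-1, -0.0003, 0.0015, -0.0003, 0, -1, -0.0003, 0.0015, -0.0003, 0]
}}

```text
time: 23.25
position: [0.5367, -0.1097, 0.0259]
tool_rot: [0.725, 0.689, -0.001, -0.002]
ft_force: [-4.6, -0.6, 0.2]
grip_width: 0.0006
grip_force: 2.4
```

{"api": "arm_command", "payload": {
  "deltas": [-1, -0.0003, 0.0015, -0.0003, 0, -1, -0.0003, 0.0015, -0.0003, 0]
}}

```text
time: 23.5
position: [0.5379, -0.1103, 0.0261]
tool_rot: [0.725, 0.689, -0.002, -0.004]
ft_force: [-7.0, -3.1, -1.1]
grip_width: 0.0004
grip_force: 3.3
```

{"api": "arm_command", "payload": {
  "deltas": [-1, -0.0005, 0.0015, 0, 0, -1, -0.0005, 0.0015, 0, 0, -1, -0.0005, 0.001, 0, 0]
}}

```text
time: 23.88
position: [0.5422, -0.1123, 0.026]
tool_rot: [0.725, 0.689, -0.002, -0.003]
ft_force: [-6.6, -1.7, 0.2]
grip_width: 0.0006
grip_force: 3.1
```

{"api": "arm_command", "payload": {
  "deltas": [-1, -0.0003, 0.001, 0, 0, -1, -0.0003, 0.001, 0, 0]
}}

```text
time: 24.12
position: [0.5437, -0.113, 0.026]
tool_rot: [0.725, 0.689, -0.003, -0.004]
ft_force: [-8.0, -2.4, 0.4]
grip_width: 0.0005
grip_force: 3.9
```

{"api": "arm_command", "payload": {
  "deltas": [-1, -0.0003, 0.001, 0, 0]
}}

```text
time: 24.25
position: [0.5437, -0.113, 0.0259]
tool_rot: [0.725, 0.689, -0.003, -0.005]
ft_force: [-10.4, -2.3, 0.3]
grip_width: 0.0002
grip_force: 4.6
```

{"api": "arm_command", "payload": {
  "deltas": [-1, -0.0003, 0.001, 0, 0]
}}

```text
time: 24.38
position: [0.5437, -0.1129, 0.0258]
tool_rot: [0.725, 0.689, -0.004, -0.006]
ft_force: [-11.2, -1.8, 3.0]
grip_width: 0.0007
grip_force: 5.4
```

{"api": "arm_command", "payload": {
  "deltas": [-1, 0, -0.04, 0, 0, -1, 0, 0, -0.05, 0, -1, 0, 0.02, -0.05, 0, -1, 0, 0.02, -0.05, 0, -1, 0, 0.02, -0.05, 0, -1, 0, 0.02, -0.05, 0, -1, 0, 0.02, -0.05, 0, -1, 0, 0, 0, 0, -1, 0, 0, 0, 0]
}}

```text
time: 25.5
position: [0.6093, -0.1171, 0.3265]
tool_rot: [0.725, 0.689, 0.0, -0.0]
ft_force: [-0.5, -0.1, -0.1]
grip_width: 0.0005
grip_force: 0.0
```

```bash
python3 - <<'E'
from h import *
st(); snap('wrist','w3')
P,C,U=cloud('w3'); R=torail(P); r,g,b=C.T
k=(b>r+30)&(b>g+15)&(abs(P[:,2]-.036)<.008)&(abs(R[:,0]+100)<130)&(abs(R[:,1])<170)
print(cv2.minAreaRect(R[k].astype(np.float32)))
for y in (-100,100,60,-60):
    m=k&(abs(R[:,1]-y)<8)
    if m.sum(): print(y,'front edge x',np.percentile(R[m,0],[99,100]), 'rear',R[m,0].min())
br=(r>g+20)&(g<110)&(P[:,2]>.066)&(abs(R[:,1])<80)&(abs(R[:,0]+70)<80); print('core top',br.sum(),cv2.minEnclosingCircle(R[br].astype(np.float32)),P[br,2].mean())
E
```

```text
t 25.5 tcp rail mm [ -99.7 -114.2] z 0.3265 F [-0.5 -0.1 -0.1] gw 0.0005
((-74.13838195800781, -21.390838623046875), (150.7005157470703, 216.70091247558594), 0.24735437333583832)
-100 front edge x [-1.43729827  1.58349367] rear -149.00224117960644
60 front edge x [-1.28159733 -0.06679407] rear -149.07020538060831
-60 front edge x [-1.56729447  0.18610085] rear -149.30078246708007
core top 510 ((-62.83918762207031, 9.804457664489746), 39.44150924682617) 0.07372763216195391
```

View pics/w3.png

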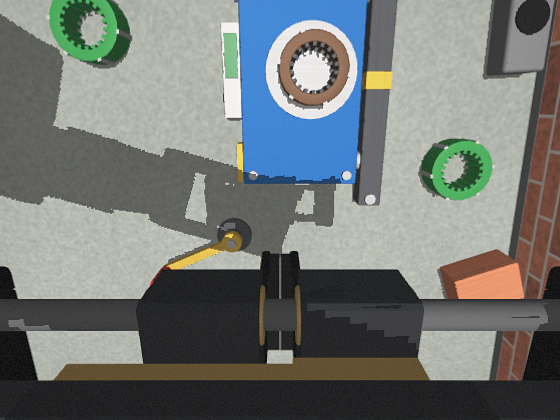

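{"api": "arm_command", "payload": {
  "deltas": [-1, 0.038, -0.016, 0.03, 0, -1, 0.038, -0.016, 0.03, 0, -1, 0.038, -0.016, 0.03, 0, -1, 0.038, -0.016, 0.03, 0, -1, 0.038, -0.016, 0.03, 0, -1, 0.038, -0.016, 0.03, 0, -1, 0, 0, 0.04, 0, -1, 0, 0, 0.04, 0, -1, 0, 0, 0.04, 0, -1, 0, 0.01, 0, 0, -1, 0, 0.006, 0, 0]
}}

```text
time: 26.92
position: [0.5428, 0.1143, 0.0274]
tool_rot: [0.725, 0.688, 0.0, 0.0]
ft_force: [-0.3, -0.9, -0.2]
grip_width: 0.0004
grip_force: 0.0
```

```bash
python3 - <<'E'
from h import *
st()
E
```

```text
t 26.93 tcp rail mm [-178.1  113.4] z 0.0274 F [-0.3 -0.9 -0.2] gw 0.0004
```

{"api": "arm_command", "payload": {
  "deltas": [-1, 0, 0.004, 0, 0, -1, 0, 0.003, 0, 0, -1, 0, 0.002, 0, 0, -1, 0, 0.001, 0, 0, -1, 0, 0.001, 0, 0]
}}

```text
time: 27.55
position: [0.5524, 0.114, 0.027]
tool_rot: [0.725, 0.689, -0.0, -0.0]
ft_force: [0.1, -0.1, -0.1]
grip_width: 0.0006
grip_force: 0.0
```

{"api": "arm_command", "payload": {
  "deltas": [-1, 0, 0.001, 0, 0, -1, 0, 0.001, 0, 0]
}}

```text
time: 27.8
position: [0.5545, 0.1138, 0.0268]
tool_rot: [0.725, 0.688, -0.0, -0.0]
ft_force: [-0.1, -0.0, 0.2]
grip_width: 0.0003
grip_force: 0.0
```

{"api": "arm_command", "payload": {
  "deltas": [-1, 0, 0.001, 0, 0, -1, 0, 0.001, 0, 0]
}}

```text
time: 28.05
position: [0.5554, 0.1138, 0.0268]
tool_rot: [0.725, 0.688, -0.001, -0.001]
ft_force: [-3.1, 0.5, 2.5]
grip_width: 0.0003
grip_force: 1.4
```

{"api": "arm_command", "payload": {
  "deltas": [-1, 0, 0.001, 0, 0, -1, 0, 0.001, 0, 0]
}}

```text
time: 28.3
position: [0.5554, 0.1138, 0.0267]
tool_rot: [0.725, 0.689, -0.002, -0.002]
ft_force: [-7.4, 0.2, 4.9]
grip_width: 0.0006
grip_force: 3.4
```

```bash
python3 - <<'E'
from h import *
st()
E
```

```text
t 28.3 tcp rail mm [-165.6  113.6] z 0.0267 F [-7.4  0.2  4.9] gw 0.0006
```

{"api": "arm_command", "payload": {
  "deltas": [-1, 0, -0.04, 0, 0, -1, 0, 0, -0.055, 0, -1, 0, 0, -0.055, 0, -0.1, -0.046, -0.008, -0.003, 0, -0.1, -0.046, -0.008, -0.003, 0, -0.1, -0.046, -0.008, -0.003, 0, -0.1, -0.046, -0.008, -0.003, 0, -0.1, -0.046, -0.008, -0.003, 0, -0.1, -0.046, -0.008, -0.003, 0, -0.1, -0.046, -0.008, -0.003, 0, -0.1, -0.046, -0.008, -0.003, 0, -0.1, 0, 0, 0, 0],
  "newtons": 12
}}

```text
time: 29.8
position: [0.4365, -0.2531, 0.1616]
tool_rot: [0.727, 0.687, -0.0, 0.003]
ft_force: [-0.6, -0.1, 0.1]
grip_width: 0.0393
grip_force: 0.0
```

```bash
python3 - <<'E'
from h import *
st()
for n in ('scene','side'):
    c=imaging.camera_params(n); p,d=imaging.camera(n); v,u=np.nonzero(d>0)
    P=unproj(c,np.c_[u,v],d=d[v,u]); R=torail(P); r,g,b=p[v,u].astype(int).T
    k=(r>70)&(g<.45*r)&(b<.45*r)&(P[:,2]>.03)&(P[:,2]<.1)&(np.hypot(R[:,0]+265,R[:,1]+257)<35)
    print(n,k.sum(),R[k].mean(0) if k.any() else '',R[k].min(0),R[k].max(0))
E
```

```text
t 29.8 tcp rail mm [-265.2 -259. ] z 0.1616 F [-0.6 -0.1  0.1] gw 0.0393
scene 55 [-258.55983252 -261.48711108] [-267.30481755 -267.31947413] [-253.6499669  -253.89520465]
side 23 [-263.62152051 -251.30828982] [-268.14063423 -256.82222354] [-259.41872358 -246.40287716]
```

{"api": "arm_command", "payload": {
  "deltas": [-0.1, 0.002, 0, 0.04, 0, -0.1, 0, 0, 0.04, 0, -0.1, 0, 0, 0.036, 0, -0.1, 0, 0, 0, 0, -1, 0, 0, 0, 0, -1, 0, 0, 0, 0, -1, 0, 0, 0, 0],
  "newtons": 12
}}

```text
time: 30.78
position: [0.4369, -0.2471, 0.0463]
tool_rot: [0.725, 0.688, 0.0, 0.002]
ft_force: [10.8, 5.2, -0.7]
grip_width: 0.017
grip_force: 5.7
```

```bash
python3 - <<'E'
from h import *
o=st()
p=torail(o['position']); d=p-[-170,-215]; print('r',np.hypot(*d),'ang',np.arctan2(d[1],d[0])%(2*np.pi))
import math
# arc waypoints from here, r=105, 20 steps to 1.571
a0=np.arctan2(d[1],d[0])%(2*np.pi); A=np.linspace(a0,1.571,23); W=np.c_[-170+105*np.cos(A),-215+105*np.sin(A)]; W[0]=p
for q in np.diff(W,axis=0): print('%.4f, %.4f'%(q[1]/1000,q[0]/1000))
E
```

```text
t 30.77 tcp rail mm [-265.1 -253. ] z 0.0463 F [10.8  5.2 -0.7] gw 0.017
r 102.42064047808573 ang 3.521559863671071
0.0078, -0.0055
0.0090, -0.0023
0.0092, -0.0015
0.0093, -0.0006
0.0093, 0.0002
0.0093, 0.0010
0.0091, 0.0018
0.0089, 0.0026
0.0087, 0.0034
0.0083, 0.0042
0.0079, 0.0049
0.0075, 0.0056
0.0069, 0.0062
0.0064, 0.0068
0.0057, 0.0073
0.0051, 0.0078
0.0044, 0.0082
0.0036, 0.0086
0.0028, 0.0089
0.0020, 0.0091
0.0012, 0.0092
0.0004, 0.0093
```

{"api": "arm_command", "payload": {
  "deltas": [-1, 0.009, -0.003, 0, 0, -1, 0.009, -0.0023, 0, 0, -1, 0.0092, -0.0015, 0, 0, -1, 0.0093, -0.0006, 0, 0, -1, 0.0093, 0.0002, 0, 0, -1, 0.0093, 0.001, 0, 0, -1, 0.0091, 0.0018, 0, 0, -1, 0.0089, 0.0026, 0, 0, -1, 0.0087, 0.0034, 0, 0, -1, 0.0083, 0.0042, 0, 0]
}}

```text
time: 32.02
position: [0.4438, -0.155, 0.0453]
tool_rot: [0.725, 0.689, -0.001, -0.002]
ft_force: [-2.4, -1.6, 8.3]
grip_width: 0.0155
grip_force: 12.0
```

```bash
python3 - <<'E'
from h import *
o=st()
p=torail(o['position']); d=p-[-170,-215]; print('r',np.hypot(*d),'a',3.578-np.arctan2(d[1],d[0])%(2*np.pi))
E
```

```text
t 32.02 tcp rail mm [-263.  -160.7] z 0.0453 F [-2.4 -1.6  8.3] gw 0.0155
r 107.71477939357352 a 0.9645794909389518
```

{"api": "arm_command", "payload": {
  "deltas": [-1, 0.0075, 0.006, 0, 0, -1, 0.0075, 0.006, 0, 0, -1, 0.0069, 0.0065, 0, 0, -1, 0.0064, 0.007, 0, 0, -1, 0.0055, 0.0073, 0, 0, -1, 0.0051, 0.0078, 0, 0, -1, 0.0042, 0.0082, 0, 0, -1, 0.0036, 0.0086, 0, 0, -1, 0.0026, 0.0089, 0, 0]
}}

```text
time: 33.15
position: [0.5031, -0.1011, 0.0445]
tool_rot: [0.726, 0.687, -0.003, -0.014]
ft_force: [-8.2, 20.6, 18.9]
grip_width: 0.0111
grip_force: 15.9
```

```bash
python3 - <<'E'
from h import *
o=st()
p=torail(o['position']); d=p-[-170,-215]; print('r',np.hypot(*d),'a',3.578-np.arctan2(d[1],d[0])%(2*np.pi))
E
```

```text
t 33.15 tcp rail mm [-206.6 -103.8] z 0.0445 F [-8.2 20.6 18.9] gw 0.0111
r 117.08633049672822 a 1.689478946286524
```

{"api": "arm_command", "payload": {
  "deltas": [-0.1, 0, 0, 0, 0, -0.1, 0, 0, 0, 0, -0.1, 0, 0, -0.05, 0, -0.1, 0, -0.03, -0.05, 0, -0.1, -0.02, -0.04, -0.03, 0, -0.1, -0.05, -0.02, 0, 0, -0.1, -0.05, 0, 0, 0, -0.1, -0.05, 0, 0, 0]
}}

```text
time: 34.15
position: [0.4142, -0.2753, 0.1746]
tool_rot: [0.725, 0.689, 0.0, -0.002]
ft_force: [0.8, 0.5, 1.1]
grip_width: 0.0395
grip_force: 0.0
```

```bash
python3 - <<'E'
from h import *
st(); c,p,d=snap('wrist','w4')
P,C,U=cloud('w4'); R=torail(P); r,g,b=C.T
k=(r>60)&(g<.45*r)&(b<.45*r)&(P[:,2]>.06)&(P[:,2]<.1)&(np.hypot(R[:,0]+190,R[:,1]+120)<50)
print(k.sum()); t=k&(P[:,2]>.076)
q=R[t].mean(0); print('peg',q,t.sum(),P[t,2].max()); e=q-[-170,-215]; print('a',3.578-np.arctan2(e[1],e[0]),np.hypot(*e))
k=(b>r+30)&(b>g+15)&(abs(P[:,2]-.036)<.008)&(abs(R[:,0]+100)<130)&(abs(R[:,1])<170)
print(cv2.minAreaRect(R[k].astype(np.float32)))
E
```

```text
t 34.15 tcp rail mm [-286.3 -282.4] z 0.1746 F [0.8 0.5 1.1] gw 0.0395
0<stdin>:6: RuntimeWarning: Mean of empty slice.
  ret = um.true_divide(
Traceback (most recent call last):
ValueError: zero-size array to reduction operation maximum which has no identity
```

View pics/w4.png

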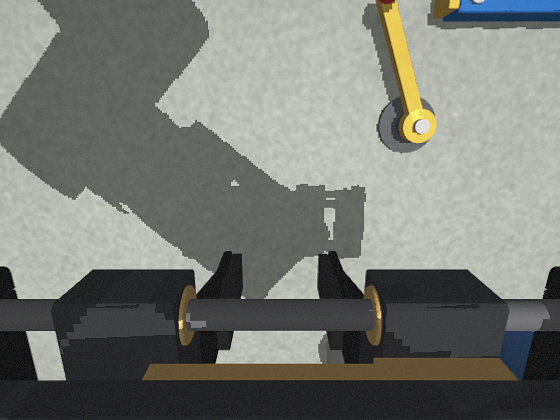

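{"api": "arm_command", "payload": {
  "deltas": [-1, 0.043, 0.0125, 0, 0, -1, 0.043, 0.0125, 0, 0, -1, 0.043, 0.0125, 0, 0, -1, 0.042, 0.0125, 0, 0, -1, 0, 0, 0, 0, -1, 0, 0, 0.04, 0, -1, 0, 0, 0.04, 0, -1, 0, 0, 0.044, 0, -1, 0, 0.005, 0, 0],
  "newtons": 20
}}

```text
time: 35.33
position: [0.4761, -0.1071, 0.0482]
tool_rot: [0.726, 0.688, -0.002, -0.005]
ft_force: [0.9, -0.1, 0.2]
grip_width: 0.0009
grip_force: 0.0
```

```bash
python3 - <<'E'
from h import *
st()
E
```

```text
t 35.33 tcp rail mm [-233.2 -111.2] z 0.0482 F [ 0.9 -0.1  0.2] gw 0.0009
```

{"api": "arm_command", "payload": {
  "deltas": [-1, 0, 0.005, 0, 0, -1, 0, 0.005, 0, 0, -1, 0, 0.005, 0, 0, -1, 0, 0.004, 0, 0, -1, 0, 0.004, 0, 0, -1, 0, 0.004, 0, 0]
}}

```text
time: 36.08
position: [0.5075, -0.1097, 0.0511]
tool_rot: [0.725, 0.689, 0.0, 0.0]
ft_force: [-2.4, 0.8, 0.9]
grip_width: 0.0006
grip_force: 0.8
```

{"api": "arm_command", "payload": {
  "deltas": [-1, 0, 0.004, 0, 0, -1, 0, 0.003, 0, 0]
}}

```text
time: 36.33
position: [0.5144, -0.1101, 0.0509]
tool_rot: [0.725, 0.688, 0.0, 0.0]
ft_force: [-1.0, 0.4, -0.1]
grip_width: 0.0001
grip_force: 0.8
```

{"api": "arm_command", "payload": {
  "deltas": [-1, 0, 0.003, 0, 0, -1, 0, 0.003, 0, 0]
}}

```text
time: 36.58
position: [0.5201, -0.1103, 0.0509]
tool_rot: [0.725, 0.688, -0.0, -0.0]
ft_force: [-0.8, 1.2, 0.4]
grip_width: 0.0
grip_force: 0.7
```

```bash
python3 - <<'E'
from h import *
st()
E
```

```text
t 36.58 tcp rail mm [-189.1 -112.1] z 0.0509 F [-0.8  1.2  0.4] gw 0.0
```

{"api": "arm_command", "payload": {
  "deltas": [-1, 0, 0.002, 0, 0, -1, 0, 0.002, 0, 0]
}}

```text
time: 36.83
position: [0.5221, -0.1102, 0.0507]
tool_rot: [0.725, 0.689, -0.001, -0.002]
ft_force: [-7.2, -0.6, 4.1]
grip_width: 0.0003
grip_force: 3.8
```

{"api": "arm_command", "payload": {
  "deltas": [-1, 0, 0.002, 0, 0, -1, 0, 0.001, 0, 0]
}}

```text
time: 37.08
position: [0.5221, -0.11, 0.0506]
tool_rot: [0.725, 0.689, -0.003, -0.004]
ft_force: [-11.3, -1.9, 6.4]
grip_width: 0.0006
grip_force: 6.1
```

{"api": "arm_command", "payload": {
  "deltas": [-1, 0, -0.025, 0, 0, -1, 0, -0.03, 0, 0, -1, 0, 0, -0.055, 0, -1, 0, 0.01, -0.055, 0, -1, 0, 0.02, -0.055, 0, -1, 0, 0.02, -0.055, 0, -1, 0, 0.02, -0.055, 0, -1, -0.02, 0.02, -0.055, 0, -1, -0.03, 0, -0.03, 0, -1, 0, 0, 0, 0, -1, 0, 0, 0, 0]
}}

```text
time: 38.45
position: [0.5588, -0.1618, 0.4097]
tool_rot: [0.725, 0.688, 0.0, -0.001]
ft_force: [-0.7, 0.6, -0.2]
grip_width: 0.0006
grip_force: 0.0
```

```bash
python3 - <<'E'
from h import *
st(); snap('wrist','w5')
P,C,U=cloud('w5'); R=torail(P); r,g,b=C.T
t=(r>60)&(g<.45*r)&(b<.45*r)&(P[:,2]>.075)&(P[:,2]<.1)&(np.hypot(R[:,0]+170,R[:,1]+110)<50)
q=R[t].mean(0); print('peg',q,t.sum()); e=q-[-170,-215]; print('a',3.578-np.arctan2(e[1],e[0]),np.hypot(*e))
k=(b>r+30)&(b>g+15)&(abs(P[:,2]-.036)<.008)&(abs(R[:,0]+100)<130)&(abs(R[:,1])<170)
print(cv2.minAreaRect(R[k].astype(np.float32)))
br=(r>g+20)&(g<110)&(P[:,2]>.066)&(abs(R[:,1])<80)&(abs(R[:,0]+70)<80); print('core',cv2.minEnclosingCircle(R[br].astype(np.float32)))
E
```

```text
t 38.45 tcp rail mm [-147.8 -161.5] z 0.4097 F [-0.7  0.6 -0.2] gw 0.0006
peg [-169.14851869 -109.92316043] 95
a 2.0153069115048785 105.08028947121366
((-73.64142608642578, -33.90563201904297), (150.22459411621094, 192.04359436035156), 0.006472781766206026)
core ((-62.87226486206055, 9.797706604003906), 39.266563415527344)
```

View pics/w5.png

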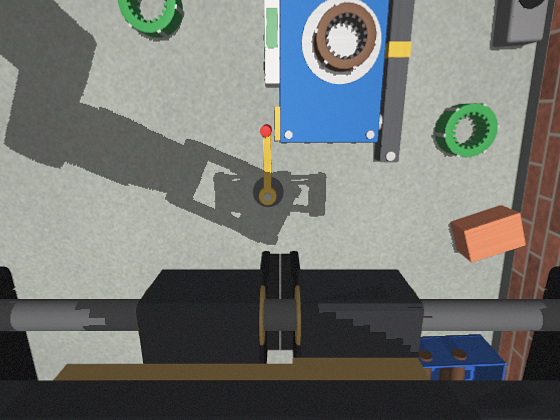

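The keeper is shut: the peg is at pixel (266,131), which gives a ≈ 2.01. The sled is flush and square at (330,70), the core sits at its seat, and the arm is clear, so I am handing in.

```bash
python3 -c "
from rig import order
print(order.hand_in())"
```

```text
the job is handed in; nothing more can be done
None
```

The job is handed in at about 38 s: the sled is flush on both stop buttons and about 10 mm off centre (25 mm allowed), the core has not moved on it, the keeper is fully shut (about 2.01 rad), and the arm is clear of everything; the judge returned no verdict.

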